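# Move a charged battery pack from the charger to the work light

### The job

The battery pack on the grey charger is charged: press the charger's red catch so that the pack springs loose, and slide the pack out of the charger's rail. Lay it into the open end of the yellow work light's rail and slide it in until the catch clicks up behind it, then let go. Feel your way and do not force the pack in either rail, and leave the other things on the bench where they are.

Things in the scene. Friction and masses are not known exactly. Their poses are not given: they have to be found in the camera images.
- charger: Grey battery charger fixed down, 173 x 82 mm, head 60 mm high. Origin: on the bench under the centre of the latched pack. x points along the rail to its closed end; the open end is at -x. Rail floor 14 mm over the bench, x = -94 to +37 mm. Side walls 55 mm apart inside, 14 mm high over the floor, from x = -12 to +37 mm; from x = -12 to -45 mm they flare out to 71 mm apart; no walls further out. Pack when latched: x = 0, y = 0, its yaw the charger's.
- charger_lip (a point): Point on the charger's rail floor midway between the near ends of the two lips (charger x = 0). From here to x = +37 mm each wall has an inward lip, underside 10 mm and top 14 mm over the floor, 43 mm between the lips. The pack's foot runs under them: the pack lifts out freely once its centre is at x = -37 mm or less.
- charger_pad (a point): Middle of the top of the charger's red ribbed catch pad, 28 x 26 mm, pressed straight down with closed fingers; left of the rail (charger x -38, y +58 mm, 30 mm over the bench); moves down with the catch. The near side of the pack's body is 38 mm away. Pressing takes some 4 to 8 N.
- charger_catch (a joint): Charger's catch, m: 0 = up, grows when pressed, 0.008 = end of travel. Its tooth stands 5 mm over the rail floor behind the pack; 5 mm of travel frees it, and a spring plunger (9 N) drives the pack 14 to 20 mm out (x = -14 to -20 mm), where it stays, loose, front still under the lips, foot holding the tooth down until the pack is off.
- lamp: Yellow work light fixed on the bench, lamp head 104 mm wide, 80 high at its far end (x = 60 to 100 mm). Origin: on the bench, midway across its rail. x points along the rail to its closed end; the open end is at -x. Rail floor 14 mm over the bench, x = -94 to +37 mm. Side walls 55 mm apart inside, 14 mm high over the floor, from x = -12 to +37 mm; from x = -12 to -45 mm they flare out to 71 mm apart; no walls further out. 
- lamp_lip (a point): Point on the light's rail floor midway between the near ends of its two lips (light's x = 0); lips from here to x = +37 mm, underside 10 mm and top 14 mm over the floor, 43 mm apart. The pack's foot must go under them: lay the pack on the floor with its centre at about x = -47 mm (never nearer than -37 mm), then slide to +x.
- lamp_catch (a joint): Light's catch, m: 0 = up, 0.008 = fully down, spring 1 to 2 N. About 0.005 while the pack's foot lies over its tooth (also when first laid in); back near 0 once it clicked up behind the pack. Tooth, plunger and end stop sit on a block clamped anywhere within 8 mm: the latched pack's centre is at the light's x = -8 to +8 mm.
- lamp_end (a point): Point on the light's rail floor at the far end of its lips (x = +37 mm). Pushing in, the pack meets a spring plunger 14 mm before its latched place: 6 to 9 N, plus 1 to 4 N of friction. The catch clicks as the pack reaches the latched place; 2.5 mm further is a hard stop. The plunger then keeps the pack back against the tooth.
- jig_lever (a point): Top of the red lever of the wooden gluing jig that stands fixed between the charger and the work light, 220 mm over the bench; an obstacle: carry the pack over it (underside above 230 mm) or round it on the robot's side. 
- pack_center (a point): Centre of the battery pack (0.4 to 0.65 kg, black, orange top), 30 mm over its underside; x along it, +x end enters first, z up. Foot 70 long (x), 52 wide (y), 8 high, front corners cut 10 x 6 mm; body above it 70 long, 40 wide, top 60 mm over the underside. Grasp from above across the 40 mm width, about 10 mm over the centre.
- driver_red: Red screwdriver, 189 mm; a bystander lying on the bench; origin at the centre of its underside.
- marker_black: Black and white felt marker, 137 mm; a bystander lying on the bench; origin at the centre of its underside.
- glue_bottle: White and blue glue bottle, 43 mm across, 126 high; a bystander lying on the bench; origin at the centre of its underside.
- tin: Red and white tin, 48 mm across, 30 high; a bystander lying on the bench; origin at the centre of its underside.
- tape_measure: Yellow tape measure, 40 x 76 x 68 mm; a bystander lying on the bench; origin at the centre of its underside.

How it is judged (in metres and radians):
On the way, in this order (a step that is already met when the one before it is completed fails the run):
1. the catch is pressed and the pack has sprung at least 6 mm out of the charger (x of pack_center in the frame of charger below -0.006 m and value of joint charger_catch above 0.003 m), for 0.1 s.
2. the pack lies in the open end of the work light's rail, over its catch (x of pack_center in the frame of lamp between -0.07 and -0.016 m and z of pack_center in the frame of lamp below 0.05 m and value of joint lamp_catch above 0.003 m), for 0.1 s.
At the end, for the whole second after the job is handed in: The pack sits latched in the work light's rail: on its floor (within 4 mm), central within 4 mm, straight within 0.1 rad, between 12 mm short of and 14 mm past the light's origin, with the light's catch sprung up behind it (under 1.8 mm down); the charger's catch is up too (x of pack_center in the frame of lamp between -0.012 and 0.014 m and y of pack_center in the frame of lamp between -0.004 and 0.004 m and z of pack_center in the frame of lamp below 0.048 m and angle between pack_center's own z axis and vertical below 0.08 rad and angle between the x axis of pack_center and the x axis of lamp, either way round below 0.1 rad and value of joint each of lamp_catch, charger_catch below 0.0018 m and velocity of joint lamp_catch below 0.02 m/s); the robot touches nothing.
It fails at once if the pack is forced against the charger (over 40 N) (contact force between pack and charger above 40 N).
It fails at once if the pack is forced against the work light (over 40 N) (contact force between pack and lamp above 40 N).
It fails at once if a bystander is moved by more than 20 mm (distance of any of driver_red, marker_black, glue_bottle, tin, tape_measure from where it was at the start of the episode above 0.02 m).
It also fails if it takes over 64 s, if anything falls off the work surface, if the arm or the gripper's body presses on something with over 40 N, if the wrist force passes 120 N, or if a joint passes its speed limit or range.

### The arm

A 7-joint arm with a two-finger parallel gripper is mounted at the origin on a cart in front of the work surface, level with it; the furniture and walls round the work are solid. World frame = base frame: x ahead of the robot, y to its left, z up, the work surface at z = 0. Lengths are in m, angles in degrees, forces in N, time in s.
With the tool pointing down it reaches from about 0.425 to 0.875 m from the base axis. Payload 4.7 kg.
Tool frame: the origin (TCP) lies at the very end of the fingers, on their centre line; the grasp point (between the pads) lies 19 mm behind it; z points along the fingers, y is the line along which they close (so a half turn about z gives the same grasp; the last joint's range is limited). The gripper opens to 87 mm and grips with 3 to 60 N. Pads are 19 mm wide; open, the fingers measure 117 mm over their backs; the gripper's body (75 mm by 190 mm) begins 51 mm behind the grasp point.
Start: joints at [-72.416, 18.392, -4.016, 83.108, 1.295, 78.541, -3.26], TCP at [0.188, 0.622, 0.192] pointing down, gripper open.
Joint ranges: [-163.93, 163.93], [-17.29, 119.83], [-79.2, 71.16], [3.27, 140.29], [-89.18, 269.18], [5.43, 117.66], [-154.24, 154.24]. Speed limits (degrees/s): [147.25, 147.25, 180, 180, 180, 180, 180].

### API

Orientations are given as [roll, pitch, yaw] about the fixed x, y, z axes, in that order (R = Rz(yaw) Ry(pitch) Rx(roll)).
In Python, from cell import get_obs, read_camera, sign_off, silhouettes gives the robot as it stands.
- The arm moves only by the tool play_rows, never from a script. Its argument "steps" is a list that holds one entry, the list of rows, each a list of 7 numbers: the shift along the tool's x, y, z in m, then the turn, a rotation vector about the tool's x, y, z in rad, then the finger opening in m, from 0 to 0.087. A call has 1 to 12 rows; each row shifts and turns the commanded pose from where the row before left it, along the tool's axes as they then stand; what a row does not reach is not made up. A row lasts 1/10 s, in which the tool goes at most 50 mm and 8.59 degrees, less where a joint would pass 70% of its speed; a pose out of reach is approached as far as the arm can. A call is refused whole if a number of a shift passes 0.05 or a number of a turn 0.15, either way. A call with a gripper value outside its range is refused whole. The fingers move at their own pace and stop on an object; "force" is the grip in N (left out, the last holds). Time passes only in rows, so rows that do not move let the fingers close. It gives the time, the measured TCP pose, the force, the opening and the grip force at its end, in the units of the state.
- get_obs(): the state, without advancing time (a new reading comes with each control period).
- read_camera(name): name is "scene" or "top"; returns a dict with "frame" (420x560x3 uint8, red, green, blue), "intrinsics" (3x3 intrinsics, pixels), "view" (4x4, takes a point from world to camera coordinates). Camera axes: x right, y up, looking along -z (the intrinsics and any distortion apply to the point x, -y, -z); pixel columns grow to the right and rows downward; lengths in m; the calibration is good to about 2 mm. A picture is of the moment at which its call begins. There is no depth.
- sign_off(): hands the job in; it is judged then, once.
Trained networks look in the newest picture that a camera, given by its name, has taken for a name from the list of things; names that differ only in an ending like _2 or _b are one class to them, and where a whole thing is asked for, a point or a joint stands for the part that bears it (a point fixed in the world has none). Each returns a list of dicts, best first, with "p" (0 to 1); they miss things now and then, are a little off and sometimes report something else, mostly with a low value. They report only what shows in the picture. A call takes as long as a camera call.
- silhouettes(camera, name): "pixels" (420x560 bool, what is visible of it) and "extent" ([left, top, right, bottom] in pixels, round what is visible of it).
The state is a dict: "time_s": time; "qpos": joint angles; "joint_velocities": joint speeds; "effort": joint torques, N m; "tool_pos": TCP position; "tool_rot": TCP orientation; "force": force on the tool from outside, world axes, zero at the start; "wrist_torque": the same for the moment, N m; "grip_width": finger opening in m; "grasp_force": force on a finger pad.
Only numpy, scipy, OpenCV 4.12 (cv2) and the standard library are available. Lean on these libraries where they do the work, as an engineer would, in place of code of your own. Each camera call takes 0.05 s, during which the arm holds its last target. There are 200 camera calls.

## Working session

There is one attempt and no reset: what is moved stays moved. The work goes in short steps, Python scripts to look and compute and a tool call to move; the robot and the scene stay as the last step left them, time stands still between calls to the robot, and variables do not carry over. Pictures are saved under pics/ and viewed, at most 10 in all, crops included, and the job is handed in when it is done.

Besides the shell and the picture viewer there is one more tool, called after "Emit:" in YAML: its name, and indented under it one key for each argument. play_rows: Moves the arm, as the interface text tells. Its arguments: {"type":"object","properties":{"steps":{"type":"array","items":{"type":"array","items":{"type":"array","items":{"type":"number"}}}},"force":{"type":"number"}},"required":["steps"]}

```bash
ls; mkdir -p pics; python3 - <<'E'
from cell import *
import cv2,numpy as np
o=get_obs();print({k:np.round(o[k],3) for k in o})
ims=[]
for c in("scene","top"):
    r=read_camera(c);cv2.imwrite(f"pics/{c}0.png",r["frame"][:,:,::-1]);print(c,np.round(r["intrinsics"],1).tolist(),np.round(r["view"],3).tolist())
    for n in("charger","charger_pad","lamp","pack_center","jig_lever","driver_red","marker_black","glue_bottle","tin","tape_measure"):
        print(n,[(round(float(s["p"]),2),np.round(s["extent"]).tolist()) for s in silhouettes(c,n)[:2]])
E
```

```text
pics
{'time_s': np.float64(0.0), 'qpos': array([-72.416,  18.438,  -4.017,  83.174,   1.294,  78.542,  -3.26 ]), 'joint_velocities': array([-0.109, -0.074, -0.055,  0.003, -0.002,  0.06 ,  0.037]), 'effort': array([-1.0000e-03, -4.9127e+01, -4.0500e-01, -3.1255e+01, -6.4000e-02,
        4.3000e-02,  0.0000e+00]), 'tool_pos': array([0.187, 0.622, 0.191]), 'tool_rot': array([-1.79891e+02,  5.00000e-03,  1.63227e+02]), 'force': array([-0.717,  0.342, -0.032]), 'wrist_torque': array([-0.01 , -0.021,  0.033]), 'grasp_force': np.float64(0.0), 'grip_width': np.float64(0.087)}
scene [[391.7, 0.0, 285.6], [0.0, 391.7, 211.5], [0.0, 0.0, 1.0]] [[0.761, -0.648, -0.023, -0.406], [0.338, 0.366, 0.867, -0.309], [-0.553, -0.668, 0.498, -0.727], [0.0, 0.0, 0.0, 1.0]]
charger [(0.88, [316.0, 281.0, 401.0, 360.0]), (0.6, [317.0, 306.0, 349.0, 332.0])]
charger_pad [(0.62, [321.0, 302.0, 350.0, 335.0])]
lamp [(0.65, [223.0, 194.0, 294.0, 254.0])]
pack_center [(0.86, [340.0, 287.0, 382.0, 332.0])]Traceback (most recent call last):
  File "<stdin>", line 8, in <module>
ValueError: it knows: charger, charger_catch, charger_lip, charger_pad, driver_red, glue_bottle, lamp, lamp_catch, lamp_end, lamp_lip, marker_black, pack_center, tape_measure, tin
```

```bash
python3 - <<'E'
from cell import *
import cv2,numpy as np
ims=[]
for c in("scene","top"):
    r=read_camera(c);cv2.imwrite(f"pics/{c}1.png",cv2.resize(r["frame"][:,:,::-1],(800,600),interpolation=cv2.INTER_CUBIC));print(c,np.round(r["intrinsics"],1).tolist(),np.round(r["view"],3).tolist())
    np.savez(c+".npz",**r)
    for n in("charger","charger_pad","lamp","pack_center","driver_red","marker_black","glue_bottle","tin","tape_measure"):
        S=silhouettes(c,n)
        print(n,[(round(float(s["p"]),2),np.round(s["extent"]).tolist()) for s in S[:2]])
        if S: np.save(f"m_{c}_{n}.npy",S[0]["pixels"])
E
```

```text
scene [[391.7, 0.0, 285.6], [0.0, 391.7, 211.5], [0.0, 0.0, 1.0]] [[0.761, -0.648, -0.023, -0.406], [0.338, 0.366, 0.867, -0.309], [-0.553, -0.668, 0.498, -0.727], [0.0, 0.0, 0.0, 1.0]]
charger [(0.87, [311.0, 281.0, 403.0, 362.0]), (0.7, [223.0, 195.0, 294.0, 254.0])]
charger_pad [(0.76, [322.0, 299.0, 351.0, 334.0]), (0.43, [226.0, 195.0, 298.0, 251.0])]
lamp [(0.72, [225.0, 195.0, 293.0, 253.0])]
pack_center [(0.77, [342.0, 287.0, 382.0, 332.0])]
driver_red [(0.84, [231.0, 287.0, 311.0, 311.0])]
marker_black [(0.9, [246.0, 299.0, 293.0, 344.0])]
glue_bottle [(0.91, [325.0, 209.0, 340.0, 239.0])]
tin [(0.75, [322.0, 304.0, 351.0, 335.0]), (0.69, [349.0, 224.0, 372.0, 240.0])]
tape_measure [(0.39, [339.0, 287.0, 383.0, 332.0])]
top [[396.7, 0.0, 280.8], [0.0, 396.7, 210.7], [0.0, 0.0, 1.0]] [[-0.006, -1.0, 0.008, -0.0], [0.984, -0.005, 0.176, -0.58], [-0.176, 0.009, 0.984, -1.14], [0.0, 0.0, 0.0, 1.0]]
charger [(0.66, [342.0, 209.0, 387.0, 268.0])]
charger_pad []
lamp [(0.9, [209.0, 184.0, 249.0, 250.0])]
pack_center [(0.83, [362.0, 222.0, 380.0, 248.0])]
driver_red [(0.78, [286.0, 253.0, 344.0, 290.0])]
marker_black [(0.66, [302.0, 285.0, 350.0, 288.0])]
glue_bottle [(0.77, [277.0, 168.0, 296.0, 187.0])]
tin []
tape_measure [(0.62, [153.0, 255.0, 182.0, 276.0]), (0.23, [346.0, 210.0, 384.0, 264.0])]
```

View pics/scene1.png

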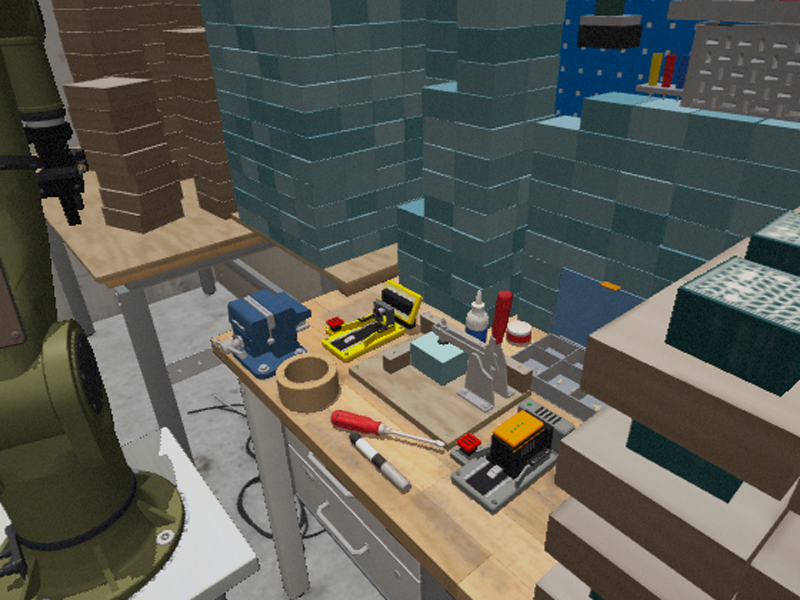

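View pics/top1.png

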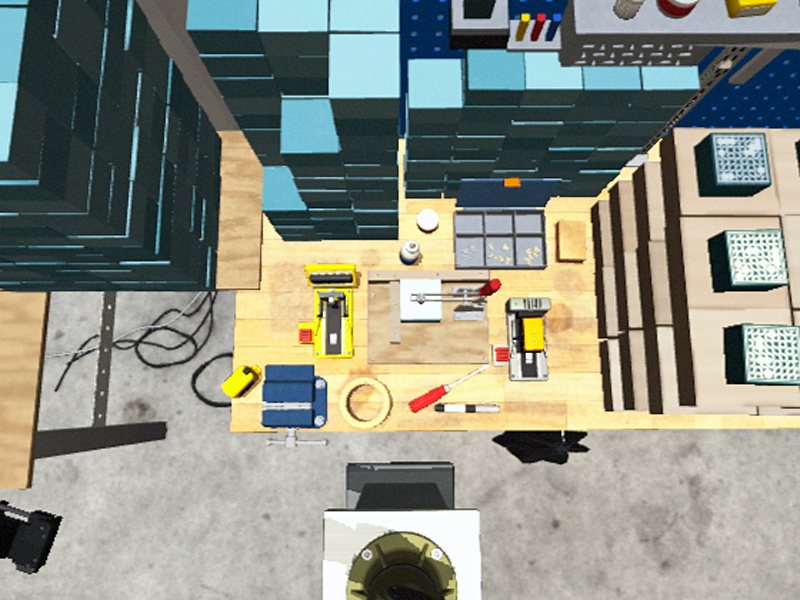

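The scene shows the charger with orange-topped pack at 800-px (515,445), the lamp at (375,325), and the jig lever at (503,310). The top view shows the charger at (528,340), the lamp at (335,320), and the jig between them.

```bash
cat > h.py <<'E'
import numpy as np,cv2
from scipy.optimize import least_squares
def proj(r,P):
    P=np.atleast_2d(P);c=P@r["view"][:3,:3].T+r["view"][:3,3]
    K=r["intrinsics"];return np.c_[K[0,0]*c[:,0]/-c[:,2]+K[0,2],K[1,1]*c[:,1]/c[:,2]+K[1,2]]
def back(r,uv,z):
    K=r["intrinsics"];d=np.array([(uv[0]-K[0,2])/K[0,0],-(uv[1]-K[1,2])/K[1,1],-1])
    R=r["view"][:3,:3];o=-R.T@r["view"][:3,3];d=R.T@d
    return o+d*(z-o[2])/d[2]
def tw(p,L):
    L=np.atleast_2d(np.array(L,float));c,s=np.cos(p[2]),np.sin(p[2])
    return np.c_[p[0]+c*L[:,0]-s*L[:,1],p[1]+s*L[:,0]+c*L[:,1],L[:,2]]
E
python3 - <<'E'
from h import *
S={c:dict(np.load(c+".npz")) for c in("scene","top")}
def blobs(r,lo,hi,box):
    h=cv2.cvtColor(r["frame"],cv2.COLOR_RGB2HSV);h[...,0]=(h[...,0].astype(int)+20)%180
    m=cv2.inRange(h,lo,hi);k=np.zeros_like(m);x0,y0,x1,y1=box;k[y0:y1,x0:x1]=m[y0:y1,x0:x1]
    n,_,st,ce=cv2.connectedComponentsWithStats(k);return [(st[i].tolist(),ce[i].round(1).tolist()) for i in range(1,n) if st[i,4]>12]
red=((8,140,60),(26,255,255));ora=((30,150,120),(43,255,255));yel=((43,150,100),(55,255,255))
bx={"top":{"ch":(335,200,395,272),"la":(200,180,255,255)},"scene":{"ch":(305,275,405,365),"la":(218,190,300,258)}}
for c in S:
    for k in bx[c]:
        for nm,(lo,hi) in(("red",red),("ora",ora),("yel",yel)):
            b=blobs(S[c],lo,hi,bx[c][k]);print(c,k,nm,b)
            for s,ce in b:
                print("   z30",back(S[c],ce,.03).round(4),"z74",back(S[c],ce,.074).round(4))
def crop(c,box,s):
    x0,y0,x1,y1=box;return cv2.resize(S[c]["frame"][y0:y1,x0:x1,::-1],None,fx=s,fy=s,interpolation=cv2.INTER_CUBIC)
def hc(*a):
    H=max(i.shape[0] for i in a);return np.hstack([cv2.copyMakeBorder(i,0,H-i.shape[0],0,0,cv2.BORDER_CONSTANT) for i in a])
a=hc(crop("top",(335,205,391,275),7),crop("scene",(308,278,408,368),4))
cv2.imwrite("pics/ch.png",a);print(a.shape)
a=hc(crop("top",(205,180,255,255),8),crop("scene",(220,190,300,260),5))
cv2.imwrite("pics/la.png",a);print(a.shape)
E
```

```text
scene ch red [([320, 303, 17, 14, 146], [327.7, 309.3])]
   z30 [ 0.4651 -0.2174  0.03  ] z74 [ 0.4313 -0.2485  0.074 ]
scene ch ora [([345, 287, 35, 26, 481], [362.1, 299.3])]
   z30 [ 0.5423 -0.2456  0.03  ] z74 [ 0.5027 -0.2747  0.074 ]
scene ch yel []
scene la red [([229, 221, 12, 9, 63], [234.1, 225.1])]
   z30 [0.508  0.1981 0.03  ] z74 [0.471 0.136 0.074]
scene la ora []
scene la yel [([270, 196, 26, 31, 181], [285.5, 210.6]), ([267, 221, 3, 7, 15], [268.3, 224.0]), ([225, 223, 59, 30, 617], [252.1, 236.9])]
   z30 [0.6712 0.1619 0.03  ] z74 [0.622  0.1025 0.074 ]
   z30 [0.5844 0.1362 0.03  ] z74 [0.5417 0.0788 0.074 ]
   z30 [0.5101 0.1134 0.03  ] z74 [0.4729 0.0576 0.074 ]
top ch red [([335, 200, 15, 7, 76], [341.5, 202.8]), ([347, 243, 10, 10, 82], [351.5, 247.5])]
   z30 [ 0.6076 -0.1906  0.03  ] z74 [ 0.5988 -0.1834  0.074 ]
   z30 [ 0.4701 -0.2162  0.03  ] z74 [ 0.4664 -0.208   0.074 ]
top ch ora [([370, 222, 10, 6, 14], [375.8, 223.1]), ([367, 234, 14, 12, 24], [370.8, 241.9])]
   z30 [ 0.544  -0.2932  0.03  ] z74 [ 0.5376 -0.2821  0.074 ]
   z30 [ 0.4867 -0.2753  0.03  ] z74 [ 0.4824 -0.2649  0.074 ]
top ch yel [([367, 223, 14, 22, 263], [373.1, 233.2])]
   z30 [ 0.5131 -0.2835  0.03  ] z74 [ 0.5078 -0.2728  0.074 ]
top la red [([210, 231, 8, 8, 64], [213.5, 234.5])]
   z30 [0.5118 0.2    0.03  ] z74 [0.5066 0.1929 0.074 ]
top la ora [([235, 188, 16, 13, 30], [245.5, 196.9]), ([209, 230, 9, 9, 17], [211.1, 232.1]), ([211, 232, 8, 9, 21], [215.4, 238.0])]
   z30 [0.6275 0.1044 0.03  ] z74 [0.6181 0.1008 0.074 ]
   z30 [0.5191 0.2074 0.03  ] z74 [0.5137 0.2    0.074 ]
   z30 [0.5012 0.194  0.03  ] z74 [0.4963 0.1871 0.074 ]
top la yel [([213, 184, 37, 17, 220], [230.8, 189.5]), ([209, 202, 38, 49, 574], [231.5, 228.1])]
   z30 [0.6511 0.15   0.03  ] z74 [0.6407 0.1447 0.074 ]
   z30 [0.531 0.146 0.03 ] z74 [0.5251 0.1408 0.074 ]
(490, 792, 3)
(600, 800, 3)
```

View pics/ch.png

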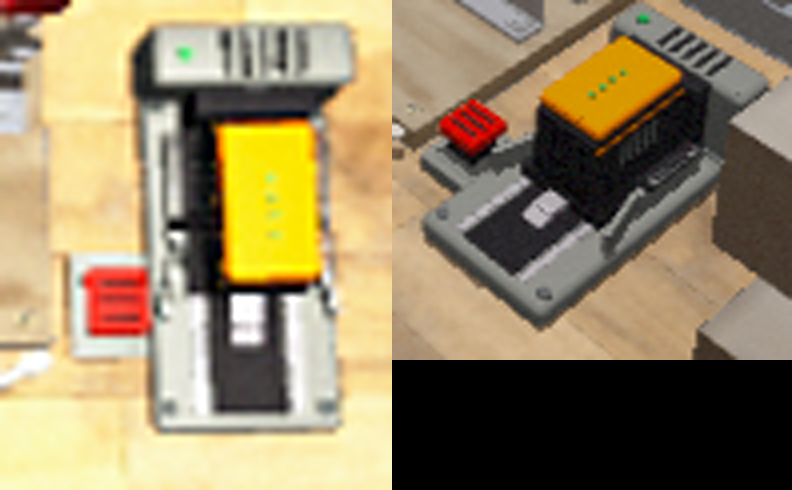

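View pics/la.png

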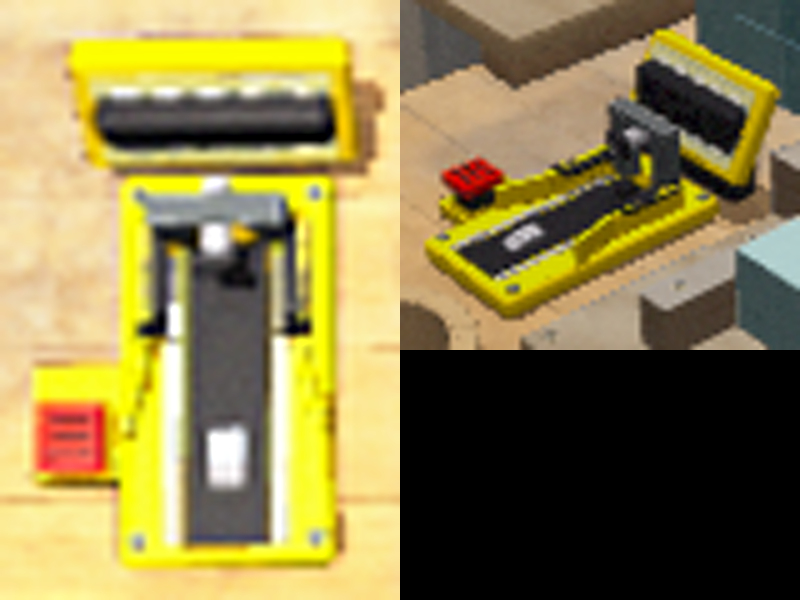

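```bash
python3 - <<'E'
from h import *
S={c:dict(np.load(c+".npz")) for c in("scene","top")}
T=lambda L,s,x0,y0,ox=0:(np.array(L,float)-[ox,0]+.5)/s-.5+[x0,y0]
ct=lambda L:T(L,7,335,205); cs=lambda L:T(L,4,308,278,392)
lt=lambda L:T(L,8,205,180); ls=lambda L:T(L,5,220,190,400)
Z=.014
# charger: pack top quad (far-left, far-right, near-right, near-left), pad, dark strip near end middle
q=[(.035,.02,.074),(.035,-.02,.074),(-.035,-.02,.074),(-.035,.02,.074)]
def fit(obs,p0):
    def f(p):return np.concatenate([(proj(S[c],tw(p,L))-uv).ravel() for c,L,uv in obs])
    r=least_squares(f,p0,loss="soft_l1");print(r.x.round(4),"yaw",np.degrees(r.x[2]).round(2),"res",np.round(f(r.x),1).tolist());return r.x
ot=("top",q,ct([(217,121),(317,120),(322,283),(222,284)]));os_=("scene",q,cs([(612,37),(683,75),(603,140),(540,98)]))
pt=("top",[(-.038,.058,.03)],np.array([[351.5,247.5]]));ps=("scene",[(-.038,.058,.03)],np.array([[327.7,309.3]]))
nt=("top",[(-.094,.041,.012),(-.094,-.041,.012)],ct([(155,428),(340,430)]))
for o in([ot,pt],[os_,ps],[ot,os_,pt,ps],[ot,os_,pt,ps,nt]):fit(o,[.505,-.274,0])
print("lamp")
p=("top",[(-.038,.058,.03)],np.array([[213.5,234.5]]));p2=("scene",[(-.038,.058,.03)],np.array([[234.1,225.1]]))
b=("top",[(-.094,.041,.012),(-.094,-.041,.012)],lt([(120,563),(335,563)]))
hd=("top",[(.1,.052,.08),(.1,-.052,.08)],lt([(70,40),(348,40)]))
for o in([p,b],[p2,b],[p,p2,b],[p,p2,b,hd]):fit(o,[.548,.141,0])
for n,uv in zip(("nl","nr","fl","fr"),lt([(120,563),(335,563),(122,178),(337,178)])):print(n,back(S["top"],uv,Z).round(4))
for n,uv in zip(("sNL","sNR","sFL","sFR"),lt([(138,541),(316,538),(140,193),(317,193)])):print(n,back(S["top"],uv,Z).round(4))
for n,uv in zip(("stripNL","NR","FL260","FR260"),lt([(187,545),(269,545),(188,300),(270,300)])):print(n,back(S["top"],uv,Z).round(4))
for n,uv in zip(("cNL","cNR"),ct([(155,428),(340,430)])):print(n,back(S["top"],uv,Z).round(4))
for n,uv in zip(("stripNL","NR","FL","FR"),ct([(214,412),(291,412),(214,300),(289,300)])):print(n,back(S["top"],uv,Z).round(4))
print("stack edge",[back(S["top"],(418,v),0).round(3) for v in(160,220,280)])
E
```

```text
[ 0.5074 -0.273  -0.007 ] yaw -0.4 res [0.3, -0.4, -0.4, -0.2, -0.0, 0.3, 0.5, 0.2, -0.5, 0.1]
[ 0.5043 -0.2743  0.0613] yaw 3.51 res [2.1, -0.9, 0.6, -1.3, -0.4, 0.2, -1.0, 0.5, -0.3, 0.8]
[ 0.506  -0.2737  0.032 ] yaw 1.83 res [0.2, 0.4, -0.6, 0.0, 0.7, 0.5, 1.3, 0.9, 3.0, -1.3, 1.2, -1.4, -0.6, -0.5, -0.9, -0.5, 0.3, 1.3, 0.2, -0.3]
[ 0.5065 -0.2735  0.0152] yaw 0.87 res [0.3, 0.1, -0.4, -0.1, 0.4, 0.5, 1.0, 0.6, 3.4, -1.4, 1.4, -1.3, -0.9, -0.7, -0.9, -0.9, -0.0, 0.8, 0.4, -0.9, 0.3, 1.5, 0.8, 0.6]
lamp
[0.5581 0.1452 0.0381] yaw 2.18 res [-0.5, -2.0, 0.2, 1.3, 0.3, 0.1]
[0.5569 0.1499 0.0809] yaw 4.63 res [0.6, -1.7, 0.0, 2.2, 0.0, -0.2]
[0.5558 0.1485 0.08  ] yaw 4.58 res [-1.1, -0.5, 0.5, -1.4, 0.4, 2.5, 0.4, 0.2]
[0.5543 0.1434 0.0168] yaw 0.96 res [-0.2, -1.2, 1.6, -1.3, 0.1, 2.3, 0.2, 1.7, -0.4, 0.4, 0.0, -0.4]
nl [0.4664 0.1831 0.014 ]
nr [0.4659 0.1014 0.014 ]
fl [0.6158 0.1854 0.014 ]
fr [0.6153 0.1019 0.014 ]
sNL [0.4747 0.1764 0.014 ]
sNR [0.4755 0.1087 0.014 ]
sFL [0.6098 0.1783 0.014 ]
sFR [0.6094 0.1096 0.014 ]
stripNL [0.4731 0.1577 0.014 ]
NR [0.4729 0.1265 0.014 ]
FL260 [0.5676 0.159  0.014 ]
FR260 [0.5674 0.1273 0.014 ]
cNL [ 0.4162 -0.2329  0.014 ]
cNR [ 0.4149 -0.3131  0.014 ]
stripNL [ 0.423  -0.2588  0.014 ]
NR [ 0.4228 -0.2922  0.014 ]
FL [ 0.4714 -0.2609  0.014 ]
FR [ 0.4713 -0.2937  0.014 ]
stack edge [array([ 0.753, -0.447,  0.   ]), array([ 0.557, -0.434,  0.   ]), array([ 0.372, -0.421,  0.   ])]
```

Emit:
play_rows:
  steps:
    - [[0,0,-0.035,0,0,-0.073,0.087],[0,0,-0.035,0,0,-0.073,0.087],[0,0,-0.035,0,0,-0.073,0.087],[0,0,-0.035,0,0,-0.074,0.087],[-0.029,-0.033,0,0,0,0,0],[-0.029,-0.033,0,0,0,0,0],[-0.029,-0.033,0,0,0,0,0],[-0.029,-0.033,0,0,0,0,0],[-0.029,-0.033,0,0,0,0,0],[-0.029,-0.033,0,0,0,0,0],[-0.029,-0.033,0,0,0,0,0],[-0.029,-0.033,0,0,0,0,0]]
  force: 40

```text
time_s: 2.45
tool_pos: [0.4207, 0.3568, 0.3324]
tool_rot: [180.0, 0.0, -180.0]
force: [0.5, 0.5, -0.3]
grip_width: 0.0306
grasp_force: 0.0
```

Emit:
play_rows:
  steps:
    - [[-0.006,-0.048,0,0,0,0,0],[-0.006,-0.048,0,0,0,0,0],[-0.006,-0.048,0,0,0,0,0],[-0.006,-0.048,0,0,0,0,0],[-0.006,-0.048,0,0,0,0,0],[-0.006,-0.048,0,0,0,0,0],[-0.004,-0.048,0,0,0,0,0],[-0.004,-0.048,0,0,0,0,0],[-0.004,-0.048,0,0,0,0,0],[0,-0.048,0,0,0,0,0],[0,-0.048,0,0,0,0,0],[0,-0.046,0,0,0,0,0]]

```text
time_s: 3.65
tool_pos: [0.4674, -0.2178, 0.3325]
tool_rot: [180.0, 0.1, -180.0]
force: [1.0, 1.1, 0.4]
grip_width: 0.0007
grasp_force: 0.0
```

```bash
python3 - <<'E'
from h import *
from cell import *
import cv2
S={c:dict(np.load(c+".npz")) for c in("scene","top")}
for c,uv in(("top",(343,201)),("scene",(353,206)),("scene",(352,224))):
    print(c,uv,[back(S[c],uv,z).round(3) for z in(.22,.15)])
for z in(0,.05,.1):print(z,[back(S["top"],(u*.7,v*.7),z).round(3) for u,v in((455,290),(490,290),(455,320),(490,320))])
r=read_camera("top");cv2.imwrite("pics/t2.png",cv2.resize(r["frame"][150:310,200:440,::-1],None,fx=3.3,fy=3.3,interpolation=cv2.INTER_CUBIC))
E
```

```text
top (343, 201) [array([ 0.575, -0.163,  0.22 ]), array([ 0.589, -0.175,  0.15 ])]
scene (353, 206) [array([ 0.575, -0.176,  0.22 ]), array([ 0.674, -0.095,  0.15 ])]
scene (352, 224) [array([ 0.519, -0.222,  0.22 ]), array([ 0.608, -0.149,  0.15 ])]
0 [array([ 0.613, -0.123,  0.   ]), array([ 0.613, -0.2  ,  0.   ]), array([ 0.546, -0.121,  0.   ]), array([ 0.546, -0.198,  0.   ])]
0.05 [array([ 0.603, -0.118,  0.05 ]), array([ 0.603, -0.192,  0.05 ]), array([ 0.539, -0.116,  0.05 ]), array([ 0.539, -0.19 ,  0.05 ])]
0.1 [array([ 0.593, -0.112,  0.1  ]), array([ 0.593, -0.183,  0.1  ]), array([ 0.532, -0.111,  0.1  ]), array([ 0.532, -0.181,  0.1  ])]
```

View pics/t2.png

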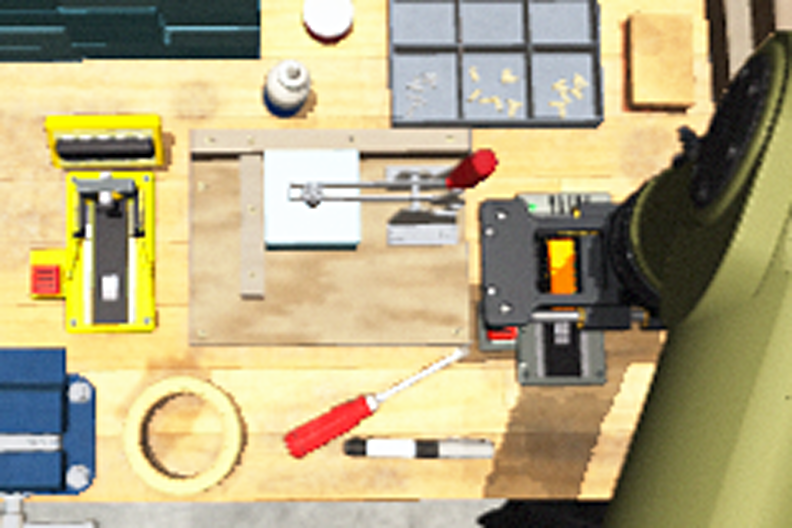

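Emit:
play_rows:
  steps:
    - [[0,0.002,0.03,0,0,0,0],[0,0,0.04,0,0,0,0],[0,0,0.04,0,0,0,0],[0,0,0.04,0,0,0,0],[0,0,0.04,0,0,0,0],[0,0,0.04,0,0,0,0],[0,0,0.03,0,0,0,0],[0,0,0.02,0,0,0,0],[0,0,0.01,0,0,0,0],[0,0,0,0,0,0,0]]

```text
time_s: 4.7
tool_pos: [0.467, -0.2131, 0.0412]
tool_rot: [180.0, -0.1, -180.0]
force: [0.6, 0.1, 0.4]
grip_width: 0.0004
grasp_force: 0.0
```

Emit:
play_rows:
  steps:
    - [[-0.001,-0.002,0.004,0,0,0,0],[0,0,0.004,0,0,0,0],[0,0,0.002,0,0,0,0],[0,0,0.002,0,0,0,0],[0,0,0.002,0,0,0,0],[0,0,0.002,0,0,0,0],[0,0,0.001,0,0,0,0],[0,0,0,0,0,0,0]]

```text
time_s: 5.5
tool_pos: [0.4687, -0.2155, 0.0249]
tool_rot: [180.0, -0.0, -180.0]
force: [-0.2, 0.7, -0.2]
grip_width: 0.0001
grasp_force: 0.0
```

```bash
cat > pk.py <<'E'
from h import *
from cell import *
def orange(c,box):
    r=read_camera(c);h=cv2.cvtColor(r["frame"],cv2.COLOR_RGB2HSV);m=cv2.inRange(h,(10,150,110),(33,255,255));k=np.zeros_like(m);x0,y0,x1,y1=box;k[y0:y1,x0:x1]=m[y0:y1,x0:x1]
    n,_,st,ce=cv2.connectedComponentsWithStats(k);i=1+np.argmax(st[1:,4]);return r,st[i],ce[i]
E
python3 - <<'E'
from pk import *
r,s,c=orange("scene",(305,275,405,365));print(s,c,back(r,c,.074).round(4))
cv2.imwrite("pics/s3.png",cv2.resize(r["frame"][230:370,280:440,::-1],None,fx=4,fy=4,interpolation=cv2.INTER_CUBIC))
E
```

```text
[345 290  36  23 365] [363.79452055 300.96164384] [ 0.5015 -0.28    0.074 ]
```

View pics/s3.png

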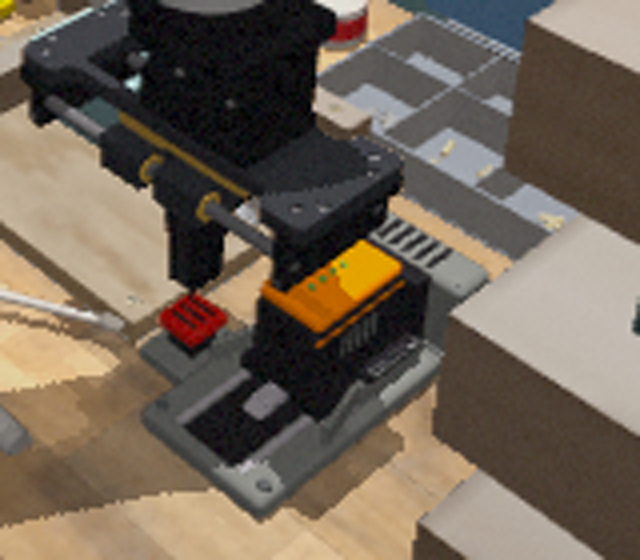

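```bash
python3 - <<'E'
from pk import *
o=get_obs();print(o["tool_pos"],o["force"],o["time_s"])
S={c:dict(np.load(c+".npz")) for c in("scene","top")}
for z in(0.025,.03,.044,.06,.08,.095):print(z,((proj(S["scene"],[.4687,-.2155,z])-[280,230])*4).round())
for n in("charger_pad","pack_center","charger"):
    for s in silhouettes("scene",n)[:1]:print(n,s["p"],((np.array(s["extent"]).reshape(2,2)-[280,230])*4).round().tolist())
h=cv2.imread("pics/s3.png")
r=read_camera("scene");hh=cv2.cvtColor(r["frame"],cv2.COLOR_RGB2HSV);m=((hh[...,0]<6)|(hh[...,0]>172))&(hh[...,1]>140)&(hh[...,2]>60);m[:295]=0;m[330:]=0;m[:,:315]=0;m[:,345:]=0
ys,xs=np.nonzero(m);print(xs.min(),xs.max(),ys.min(),ys.max(),xs.mean(),ys.mean(),m.sum())
E
```

```text
[ 0.46879258 -0.21557266  0.02499882] [-0.3952818  -1.00016807  0.1950016 ] 5.55
0.025 [[193. 319.]]
0.03 [[193. 312.]]
0.044 [[194. 292.]]
0.06 [[195. 269.]]
0.08 [[196. 239.]]
0.095 [[197. 217.]]
charger_pad 0.49 [[163.0, 285.0], [283.0, 418.0]]
pack_center 0.65 [[246.0, 242.0], [416.0, 408.0]]
charger 0.68 [[138.0, 217.0], [492.0, 518.0]]
320 336 303 316 327.67910447761193 309.55223880597015 134
```

The picture shows the pack still latched, with the finger tip ending at crop (195,290), above the pad at (195,318). The pad has not been touched, so I'll keep lowering and watch the force.

Emit:
play_rows:
  steps:
    - [[0,0,0.002,0,0,0,0],[0,0,0.002,0,0,0,0],[0,0,0,0,0,0,0]]

```text
time_s: 6.05
tool_pos: [0.4686, -0.2155, 0.0207]
tool_rot: [180.0, -0.0, -180.0]
force: [-0.3, 0.0, -0.0]
grip_width: 0.0005
grasp_force: 0.0
```

Emit:
play_rows:
  steps:
    - [[0,0,0.002,0,0,0,0],[0,0,0.002,0,0,0,0],[0,0,0,0,0,0,0]]

```text
time_s: 6.35
tool_pos: [0.4686, -0.2155, 0.0167]
tool_rot: [180.0, -0.0, -180.0]
force: [0.3, 0.0, -0.5]
grip_width: 0.0005
grasp_force: 0.0
```

```bash
python3 - <<'E'
from pk import *
r=read_camera("scene");r2=read_camera("top")
a=cv2.resize(r["frame"][270:345,300:400,::-1],None,fx=7,fy=7,interpolation=cv2.INTER_CUBIC)
cv2.imwrite("pics/s4.png",a)
E
```

```text
(no output)
```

View pics/s4.png

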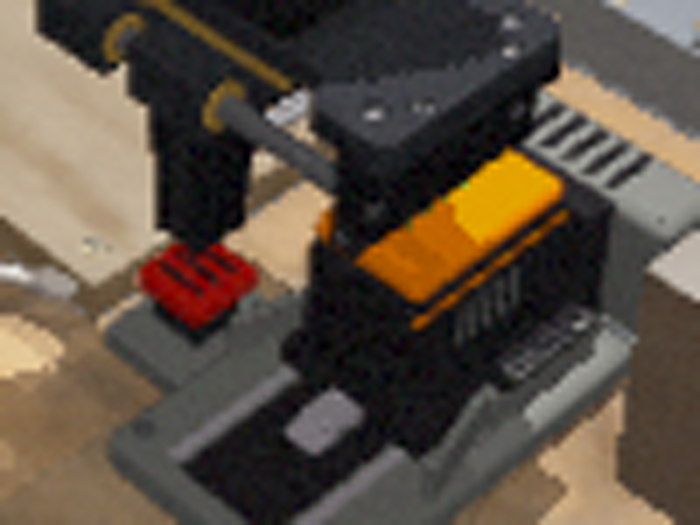

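The tip at crop (200,248) overlaps the pad's far edge from above, so it is still roughly 7 mm over the pad. I'll keep going gently.

Emit:
play_rows:
  steps:
    - [[0,0,0.002,0,0,0,0],[0,0,0.002,0,0,0,0],[0,0,0.001,0,0,0,0],[0,0,0,0,0,0,0]]

```text
time_s: 6.85
tool_pos: [0.4687, -0.2155, 0.0118]
tool_rot: [180.0, -0.0, -180.0]
force: [0.1, 0.8, -0.3]
grip_width: 0.0007
grasp_force: 0.0
```

Emit:
play_rows:
  steps:
    - [[0,0,0.002,0,0,0,0],[0,0,0.001,0,0,0,0],[0,0,0,0,0,0,0]]

```text
time_s: 7.15
tool_pos: [0.4687, -0.2155, 0.0089]
tool_rot: [180.0, -0.0, -180.0]
force: [0.9, 0.6, 0.1]
grip_width: 0.0001
grasp_force: 0.0
```

```bash
python3 - <<'E'
from pk import *
S=dict(np.load("scene.npz"))
r=read_camera("scene");r2=read_camera("top")
o=get_obs();print(o["tool_pos"],o["force"],proj(S,o["tool_pos"]))
a=cv2.resize(r["frame"][280:340,305:365,::-1],None,fx=6.6,fy=6.6,interpolation=cv2.INTER_CUBIC)
b=cv2.resize(r2["frame"][215:275,325:385,::-1],None,fx=6.6,fy=6.6,interpolation=cv2.INTER_CUBIC)
cv2.imwrite("pics/s5.png",np.hstack([a,b]))
E
```

```text
[ 0.46880071 -0.21559469  0.00901645] [-0.55573022 -0.40111101 -0.43787391] [[327.99280359 315.3214889 ]]
```

View pics/s5.png

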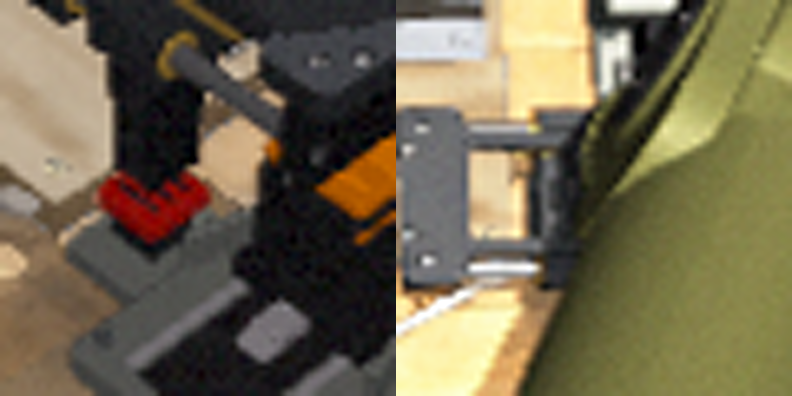

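Emit:
play_rows:
  steps:
    - [[0,0,0.001,0,0,0,0],[0,0,0.001,0,0,0,0],[0,0,0,0,0,0,0]]

```text
time_s: 7.55
tool_pos: [0.4688, -0.2155, 0.0069]
tool_rot: [180.0, -0.0, -180.0]
force: [0.8, -0.0, -0.2]
grip_width: 0.0002
grasp_force: 0.0
```

Emit:
play_rows:
  steps:
    - [[0,0,0.001,0,0,0,0],[0,0,0.001,0,0,0,0],[0,0,0,0,0,0,0]]

```text
time_s: 7.85
tool_pos: [0.4687, -0.2155, 0.0049]
tool_rot: [180.0, -0.0, -180.0]
force: [0.3, -0.3, 0.5]
grip_width: 0.0001
grasp_force: 0.0
```

Emit:
play_rows:
  steps:
    - [[0,0,0.001,0,0,0,0],[0,0,0.001,0,0,0,0],[0,0,0,0,0,0,0]]

```text
time_s: 8.15
tool_pos: [0.4687, -0.2155, 0.0029]
tool_rot: [180.0, -0.0, -180.0]
force: [0.5, -0.1, -0.7]
grip_width: 0.0003
grasp_force: 0.0
```

```bash
python3 - <<'E'
from pk import *
o=get_obs();print(o["tool_pos"],o["force"],o["wrist_torque"])
r=read_camera("scene")
a=cv2.resize(r["frame"][270:330,305:385,::-1],None,fx=9,fy=9,interpolation=cv2.INTER_CUBIC)
cv2.imwrite("pics/s6.png",a)
hh=cv2.cvtColor(r["frame"],cv2.COLOR_RGB2HSV);m=((hh[...,0]<6)|(hh[...,0]>172))&(hh[...,1]>140)&(hh[...,2]>60);m[:295]=0;m[330:]=0;m[:,:315]=0;m[:,345:]=0
ys,xs=np.nonzero(m);print(xs.min(),xs.max(),ys.min(),ys.max(),m.sum())
E
```

```text
[ 0.46874565 -0.21554469  0.00291297] [ 0.45306693 -0.12033824 -0.70044186] [0.02825531 0.03245593 0.0491177 ]
320 336 307 316 86
```

View pics/s6.png

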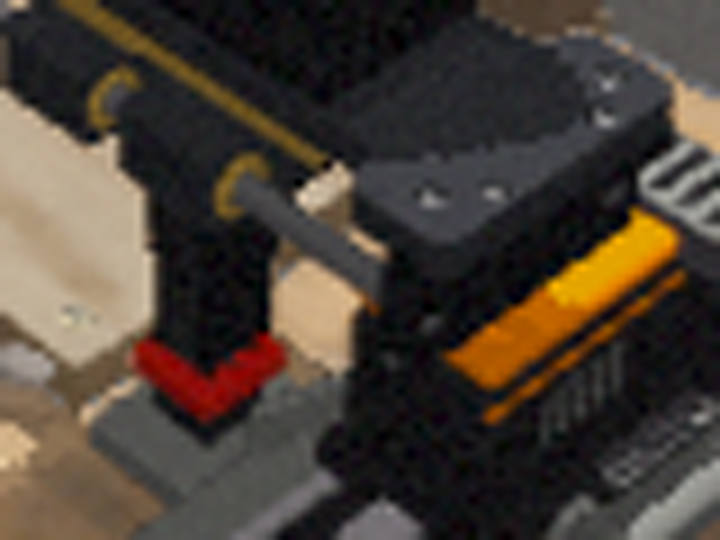

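Tip at crop (207,380), image row about 312, is essentially at the pad surface.

Emit:
play_rows:
  steps:
    - [[0,0,0.001,0,0,0,0],[0,0,0.001,0,0,0,0],[0,0,0,0,0,0,0]]

```text
time_s: 8.5
tool_pos: [0.4687, -0.2155, 0.0009]
tool_rot: [180.0, -0.0, -180.0]
force: [0.3, -0.5, -0.1]
grip_width: 0.0004
grasp_force: 0.0
```

Emit:
play_rows:
  steps:
    - [[0,0,0.001,0,0,0,0],[0,0,0.001,0,0,0,0],[0,0,0,0,0,0,0]]

```text
time_s: 8.8
tool_pos: [0.4689, -0.2156, -0.0009]
tool_rot: [180.0, 0.0, -180.0]
force: [0.2, 1.3, 1.0]
grip_width: 0.0006
grasp_force: 0.3
```

Emit:
play_rows:
  steps:
    - [[0,0,0.001,0,0,0,0],[0,0,0.001,0,0,0,0],[0,0,0,0,0,0,0]]

```text
time_s: 9.1
tool_pos: [0.4689, -0.2156, -0.003]
tool_rot: [-180.0, 0.0, -180.0]
force: [-0.3, 0.4, 1.3]
grip_width: 0.0007
grasp_force: 0.6
```

Emit:
play_rows:
  steps:
    - [[0,0,0.001,0,0,0,0],[0,0,0.001,0,0,0,0],[0,0,0,0,0,0,0]]

```text
time_s: 9.4
tool_pos: [0.469, -0.2156, -0.005]
tool_rot: [-180.0, 0.0, -180.0]
force: [-0.3, 0.5, 1.7]
grip_width: 0.0004
grasp_force: 0.9
```

```bash
python3 - <<'E'
from pk import *
o=get_obs();print(o["tool_pos"],o["force"],o["wrist_torque"])
r=read_camera("scene")
hh=cv2.cvtColor(r["frame"],cv2.COLOR_RGB2HSV);m=((hh[...,0]<6)|(hh[...,0]>172))&(hh[...,1]>140)&(hh[...,2]>60);m[:295]=0;m[330:]=0;m[:,:315]=0;m[:,345:]=0
ys,xs=np.nonzero(m);print(xs.min(),xs.max(),ys.min(),ys.max(),m.sum())
r,s,c=orange("scene",(305,275,405,365));print(s,c)
E
```

```text
[ 0.46896202 -0.21559297 -0.00504499] [-0.30360289  0.51854604  1.72920943] [ 0.03793874 -0.01142321  0.0539982 ]
320 336 309 318 75
[352 299  24  18  94] [363.64893617 307.34042553]
```

```bash
python3 - <<'E'
from pk import *
S=dict(np.load("scene.npz"))
for d in(0,-.01,-.017):print(d,proj(S,tw([.5065,-.2735,0],[(-.035+d,-.02,.074)])))
r=read_camera("scene");hh=cv2.cvtColor(r["frame"],cv2.COLOR_RGB2HSV);m=cv2.inRange(hh,(10,150,110),(33,255,255));m[:280]=0;m[330:]=0;m[:,:335]=0;m[:,400:]=0
ys,xs=np.nonzero(m);print(xs[ys==ys.max()],ys.max(),xs.min(),xs.max())
E
```

```text
0 [[359.14162969 311.81029064]]
-0.01 [[355.70379388 314.31579411]]
-0.017 [[353.26693248 316.09178489]]
[355] 319 340 375
```

Emit:
play_rows:
  steps:
    - [[0,0,0.001,0,0,0,0],[0,0,0.001,0,0,0,0],[0,0,0,0,0,0,0]]

```text
time_s: 9.85
tool_pos: [0.4689, -0.2156, -0.007]
tool_rot: [-180.0, 0.0, -180.0]
force: [0.2, -0.0, 2.6]
grip_width: 0.0006
grasp_force: 1.2
```

Emit:
play_rows:
  steps:
    - [[0,0,-0.02,0,0,0,0],[0,0,-0.04,0,0,0,0.07],[0,0,-0.04,0,0,0,0.07],[0,0,-0.04,0,0,0,0.07],[0,0,0,0,0,0,0.07]]

```text
time_s: 10.35
tool_pos: [0.4722, -0.217, 0.138]
tool_rot: [-179.9, 0.5, -180.0]
force: [1.0, -1.1, -0.6]
grip_width: 0.0244
grasp_force: 0.0
```

```bash
python3 - <<'E'
from pk import *
o=get_obs();print(o["tool_pos"],o["force"])
for c,b in(("scene",(305,275,405,365)),("top",(335,200,395,272))):
    r,s,ce=orange(c,b);print(c,s,ce,back(r,ce,.074).round(4))
S=dict(np.load("scene.npz"));
for c in("scene","top"):
    r=dict(np.load(c+".npz"));hh=cv2.cvtColor(r["frame"],cv2.COLOR_RGB2HSV);m=cv2.inRange(hh,(10,150,110),(33,255,255))
    b=(305,275,405,365) if c=="scene" else (335,200,395,272);k=np.zeros_like(m);k[b[1]:b[3],b[0]:b[2]]=m[b[1]:b[3],b[0]:b[2]]
    n,_,st,ce=cv2.connectedComponentsWithStats(k);i=1+np.argmax(st[1:,4]);print("before",c,st[i],ce[i],back(r,ce[i],.074).round(4))
E
```

```text
[ 0.47217964 -0.21704131  0.13803903] [ 0.98187663 -1.14621879 -0.58781672]
scene [340 291  36  26 495] [357.15151515 303.05858586] [ 0.4871 -0.2751  0.074 ]
top [348 225   2   2   3] [348.33333333 225.66666667] [ 0.5304 -0.2011  0.074 ]
before scene [345 287  35  26 492] [362.09146341 299.29065041] [ 0.5027 -0.2746  0.074 ]
before top [366 222  15  24 316] [373.08227848 233.29746835] [ 0.5075 -0.2727  0.074 ]
```

Emit:
play_rows:
  steps:
    - [[-0.009,-0.028,0,0,0,0,0.07],[-0.009,-0.029,0,0,0,0,0.07],[0,0,0,0,0,0,0.07],[0,0,0,0,0,0,0.07]]

```text
time_s: 10.85
tool_pos: [0.4853, -0.2726, 0.1311]
tool_rot: [180.0, -0.2, 179.9]
force: [0.6, 0.5, 0.1]
grip_width: 0.0642
grasp_force: 0.0
```

```bash
python3 - <<'E'
from pk import *
o=get_obs();p=np.array(o["tool_pos"]);print(p,o["tool_rot"],o["grip_width"],o["force"])
r=read_camera("scene");g=r["frame"].sum(2)//3
hw=o["grip_width"]/2+.007
for s in(1,-1):
    print("finger",s)
    for d in(0,.01,.02,.03,.04):print(d,proj(r,p+[0,s*hw,d]).round(1))
    u,v=proj(r,p+[0,s*hw,.02])[0];u=int(u);v=int(v)
    print(v-14);print(g[v-14:v+22,u-9:u+10])
E
```

```text
[ 0.48527492 -0.27259271  0.13109292] [179.97031356  -0.22974278 179.90598079] 0.06417365399784612 [0.5535441  0.50351263 0.13875353]
finger 1
0 [[342.3 270.8]]
0.01 [[342.5 266.8]]
0.02 [[342.8 262.7]]
0.03 [[343.1 258.5]]
0.04 [[343.3 254.3]]
248
[[171 138 101 100  95  97  35   7  28  21  23  26  31  30  26  25  25  97
   98]
 [124 164 128  97  97  96  29  18  21  25  21  25  26  20  16  20  23  93
   99]
 [110 162 133  98  95  95  35   4  24  25  28  21  22  24  24  26  71  95
   96]
 [ 94 118 149 125  96  97  24  21  15  25  26  19  25  25  28  23  71  98
   99]
 [ 98  94 153 130 100  98  38  15  17  21  25  20  29  17  21  13  65  96
   99]
 [ 96  97 135 151 106  98  31  20  21  29  32  18  27  26  21  29  69  94
   96]
 [ 94  95 122 150 113  97  35  16  23  24  23  26  25  23  16  27 112  98
   97]
 [ 96  96  94 149 125  93  22  18  20  31  30  23  18  22  17  26  92  97
   98]
 [ 95  95  94 134 134  93  29   1  14  18  27  21  18  19  23  22  94  94
   96]
 [ 96  97  98 114 133 100  35  17  27  25  18  30  21  27  17  23  94  97
   98]
 [ 93  95  98  90 163 165  60  21  24  16
[... 4398 characters left out ...]
  32  19  30  44  46  45  43  42  47  51 108
  135]
 [ 95  95  95  96  97 102  43  59  97  49  16  37  43  45  40  42  45  42
   66]
 [ 95  95  95  95  95  96 128 158 180 127  96  53  22  42  47  44  47  47
   45]
 [ 96  97  97  96  97  96  96  99 124 160 124 119  67  17  30  42  47  44
   44]
 [ 98  98  96  95  97  98  96  96  96  97 133 111  95  41  23  25  41  45
   40]
 [ 97  97  94  96  97  97  97  96  96  94  97  97  66  30  20  15  16  23
   45]
 [ 97  98  95  97  97  95  96  96  94  86  74  65  59  20  14  20  17  17
   17]
 [ 96  96  96  96  97  96  96  92  81  50  47  63  64  25  27  14  21   9
   25]
 [ 97  97  97  97  96  96  87  77  40  19  36  60  48  27  15  24  16  18
   16]]
```

Emit:
play_rows:
  steps:
    - [[-0.004,-0.0015,0,0,0,0,0.06],[0,0,0.03,0,0,0,0.06],[0,0,0.03,0,0,0,0.06],[0,0,0.03,0,0,0,0.06],[0,0,0.02,0,0,0,0.06],[0,0,0.01,0,0,0,0.06],[0,0,0,0,0,0,0.06]]
  force: 30

```text
time_s: 11.6
tool_pos: [0.4901, -0.2729, 0.0119]
tool_rot: [179.9, -0.1, -179.9]
force: [0.4, -0.7, 0.5]
grip_width: 0.0598
grasp_force: 0.0
```

Emit:
play_rows:
  steps:
    - [[0,0,0.006,0,0,0,0.06],[0,0,0,0,0,0,0.045],[0,0,0,0,0,0,0.038],[0,0,0,0,0,0,0.03],[0,0,0,0,0,0,0.03],[0,0,0,0,0,0,0.03]]
  force: 30

```text
time_s: 12.2
tool_pos: [0.4914, -0.274, 0.0077]
tool_rot: [180.0, 0.1, -180.0]
force: [-0.1, 0.7, 3.6]
grip_width: 0.0401
grasp_force: 30.0
```

Emit:
play_rows:
  steps:
    - [[0,0,0,0,0,0,0.05],[0,0,-0.005,0,0,0,0.05],[0,0,0,0,0,0,0.05],[0,0,0,0,0,0,0.05]]

```text
time_s: 12.6
tool_pos: [0.4909, -0.2742, 0.0122]
tool_rot: [-180.0, 0.0, -180.0]
force: [-0.1, -0.1, -0.6]
grip_width: 0.0498
grasp_force: 0.0
```

Emit:
play_rows:
  steps:
    - [[0,0,0,0,0,0,0.035],[0,0,0,0,0,0,0.03],[0,0,0,0,0,0,0.03],[0,0,0,0,0,0,0.03]]
  force: 35

```text
time_s: 13.0
tool_pos: [0.4908, -0.274, 0.0119]
tool_rot: [180.0, -0.0, -180.0]
force: [-0.0, 0.8, 0.5]
grip_width: 0.0398
grasp_force: 35.0
```

Emit:
play_rows:
  steps:
    - [[0.003,0,0,0,0,0,0.03],[0.004,0,0,0,0,0,0.03],[0.004,0,0,0,0,0,0.03],[0.004,0,0,0,0,0,0.03],[0.004,0,0,0,0,0,0.03],[0.004,0,0,0,0,0,0.03],[0.004,0,0,0,0,0,0.03],[0.003,0,0,0,0,0,0.03],[0,0,0,0,0,0,0.03]]

```text
time_s: 13.9
tool_pos: [0.4599, -0.2741, 0.012]
tool_rot: [180.0, -0.0, 180.0]
force: [-0.3, -0.2, -1.9]
grip_width: 0.0399
grasp_force: 35.0
```

```bash
python3 - <<'E'
from pk import *
o=get_obs();print(o["tool_pos"],o["force"])
r,s,ce=orange("scene",(305,275,405,365));print(s,ce,back(r,ce,.074).round(4))
E
```

```text
[ 0.45991397 -0.27406006  0.01195041] [-0.25459394 -0.21203599 -1.88829604]
[329 302  23  23 282] [341.02836879 314.14184397] [ 0.441  -0.2746  0.074 ]
```

Emit:
play_rows:
  steps:
    - [[0,0,-0.005,0,0,0,0.03],[0,0,-0.01,0,0,0,0.03],[0,0,-0.02,0,0,0,0.03],[0,0,-0.025,0,0,0,0.03],[0,0,-0.025,0,0,0,0.03],[0,0,-0.025,0,0,0,0.03],[0,0,-0.025,0,0,0,0.03],[0,0,-0.025,0,0,0,0.03],[0,0,-0.025,0,0,0,0.03],[0,0,-0.025,0,0,0,0.03],[0,0,-0.02,0,0,0,0.03],[0,0,-0.01,0,0,0,0.03]]

```text
time_s: 15.15
tool_pos: [0.4611, -0.2747, 0.2541]
tool_rot: [-180.0, 0.1, 180.0]
force: [0.3, -0.3, -6.5]
grip_width: 0.0398
grasp_force: 35.0
```

Emit:
play_rows:
  steps:
    - [[0,0.01,0,0,0,0,0.03],[0,0.03,0,0,0,0,0.03],[0,0.04,0,0,0,0,0.03],[0,0.045,0,0,0,0,0.03],[0,0.045,0,0,0,0,0.03],[-0.005,0.045,0,0,0,0,0.03],[-0.01,0.045,0,0,0,0,0.03],[-0.01,0.045,0,0,0,0,0.03],[-0.01,0.04,0,0,0,0,0.03],[-0.01,0.04,0,0,0,0,0.03],[-0.005,0.022,0,0,0,0,0.03],[-0.001,0.01,0,0,0,0,0.03]]

```text
time_s: 16.35
tool_pos: [0.5104, 0.1461, 0.2502]
tool_rot: [-179.9, -0.2, -179.7]
force: [-0.6, -0.2, -5.9]
grip_width: 0.0396
grasp_force: 35.0
```

```bash
python3 - <<'E'
from pk import *
o=get_obs();print(o["tool_pos"],o["tool_rot"],o["force"],o["wrist_torque"],o["grip_width"])
r=read_camera("scene")
S=silhouettes("scene","charger_pad")
a=cv2.resize(r["frame"][130:330,200:400,::-1],None,fx=3,fy=3,interpolation=cv2.INTER_CUBIC)
cv2.imwrite("pics/s7.png",a)
for c in("scene","top"):
    q=read_camera(c);hh=cv2.cvtColor(q["frame"],cv2.COLOR_RGB2HSV);m=((hh[...,0]<6)|(hh[...,0]>172))&(hh[...,1]>140)&(hh[...,2]>60);print(c)
    b=(315,295,345,330) if c=="scene" else (340,235,362,260);ys,xs=np.nonzero(m[b[1]:b[3],b[0]:b[2]]);print((xs.mean()+b[0]).round(1),(ys.mean()+b[1]).round(1),len(xs))
    b=(222,215,245,235) if c=="scene" else (205,225,222,245);ys,xs=np.nonzero(m[b[1]:b[3],b[0]:b[2]]);print("lamp pad",len(xs) and ((xs.mean()+b[0]).round(1),(ys.mean()+b[1]).round(1)),len(xs))
E
```

```text
[0.51044358 0.1461262  0.25022789] [-1.79937699e+02 -1.69696231e-01 -1.79737704e+02] [-0.56030127 -0.18814038 -5.92130868] [-0.0497808   0.07194778 -0.02624527] 0.039586732632352656
scene
327.7 309.4 142
lamp pad (np.float64(234.0), np.float64(225.2)) 60
top
351.5 247.5 82
lamp pad 0 0
```

View pics/s7.png

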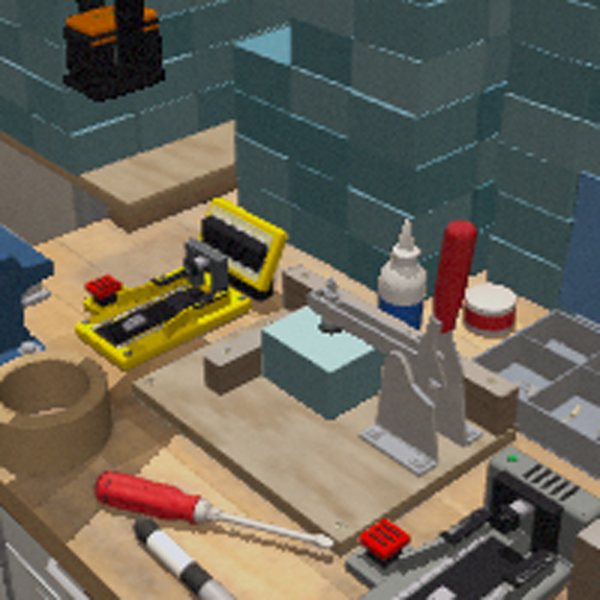

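Picture 10: the pack hangs in the gripper at (115,50) over the lamp. The charger catch is up at (385,540) and nothing on the bench has moved.

Emit:
play_rows:
  steps:
    - [[0,0,0.015,0,0,0,0.03],[0,0,0.03,0,0,0,0.03],[0,0,0.035,0,0,0,0.03],[0,0,0.035,0,0,0,0.03],[0,0,0.035,0,0,0,0.03],[0,0,0.03,0,0,0,0.03],[0,0,0.02,0,0,0,0.03],[0,0,0.01,0,0,0,0.03],[0,0,0,0,0,0,0.03],[0,0,0,0,0,0,0.03]]

```text
time_s: 17.55
tool_pos: [0.5125, 0.1426, 0.0429]
tool_rot: [180.0, 0.1, 180.0]
force: [0.8, 0.6, -5.6]
grip_width: 0.0395
grasp_force: 35.0
```

```bash
python3 - <<'E'
from pk import *
o=get_obs();print(np.round(o["tool_pos"],4),o["force"])
S={c:dict(np.load(c+".npz")) for c in("scene","top")}
z=.074+o["tool_pos"][2]-.012
r,s,ce=orange("scene",(222,180,300,225));print(s,ce,"pack from scene",back(r,ce,z).round(4))
E
```

```text
[0.5125 0.1426 0.0429] [ 0.7719503   0.59362314 -5.56504845]
[275 196  21  29 161] [286.58385093 211.02484472] pack from scene [0.588  0.0571 0.1049]
```

Emit:
play_rows:
  steps:
    - [[0.004,0,0.008,0,0,0,0.03],[0,0,0.008,0,0,0,0.03],[0,0,0.007,0,0,0,0.03],[0,0,0.003,0,0,0,0.03],[0,0,0.002,0,0,0,0.03],[0,0,0,0,0,0,0.03]]

```text
time_s: 18.2
tool_pos: [0.5078, 0.1429, 0.014]
tool_rot: [-180.0, -0.0, -180.0]
force: [-0.8, -0.6, -5.3]
grip_width: 0.0393
grasp_force: 35.0
```

Emit:
play_rows:
  steps:
    - [[0,0,0.001,0,0,0,0.03],[0,0,0.001,0,0,0,0.03],[0,0,0,0,0,0,0.03]]

```text
time_s: 18.5
tool_pos: [0.5082, 0.143, 0.0123]
tool_rot: [180.0, 0.1, -180.0]
force: [-0.0, -0.1, -5.5]
grip_width: 0.0397
grasp_force: 35.0
```

Emit:
play_rows:
  steps:
    - [[0,0,0.001,0,0,0,0.03],[0,0,0.001,0,0,0,0.03],[0,0,0,0,0,0,0.03]]

```text
time_s: 18.8
tool_pos: [0.5091, 0.1433, 0.0119]
tool_rot: [179.9, 0.1, -180.0]
force: [-1.8, -0.2, 5.0]
grip_width: 0.0399
grasp_force: 35.0
```

Emit:
play_rows:
  steps:
    - [[0,0,-0.0012,0,0,0,0.03],[-0.002,0,0,0,0,0,0.03],[-0.003,0,0,0,0,0,0.03],[-0.003,0,0,0,0,0,0.03],[-0.002,0,0,0,0,0,0.03],[0,0,0,0,0,0,0.03]]

```text
time_s: 19.4
tool_pos: [0.5189, 0.1432, 0.0119]
tool_rot: [180.0, 0.1, -180.0]
force: [-0.4, 0.4, 5.2]
grip_width: 0.0397
grasp_force: 35.0
```

Emit:
play_rows:
  steps:
    - [[0,0,-0.001,0,0,0,0.03],[-0.002,0,0,0,0,0,0.03],[-0.003,0,0,0,0,0,0.03],[-0.003,0,0,0,0,0,0.03],[-0.002,0,0,0,0,0,0.03],[0,0,0,0,0,0,0.03]]

```text
time_s: 20.0
tool_pos: [0.5281, 0.1431, 0.0119]
tool_rot: [180.0, 0.0, -180.0]
force: [0.3, 0.9, -3.9]
grip_width: 0.0396
grasp_force: 35.0
```

Emit:
play_rows:
  steps:
    - [[-0.002,0,0,0,0,0,0.03],[-0.003,0,0,0,0,0,0.03],[-0.003,0,0,0,0,0,0.03],[-0.002,0,0,0,0,0,0.03],[0,0,0,0,0,0,0.03]]

```text
time_s: 20.5
tool_pos: [0.5361, 0.1432, 0.012]
tool_rot: [-180.0, -0.2, -180.0]
force: [-6.3, 0.9, -0.3]
grip_width: 0.0397
grasp_force: 35.0
```

Emit:
play_rows:
  steps:
    - [[-0.002,0,0,0,0,0,0.03],[-0.002,0,0,0,0,0,0.03],[0,0,0,0,0,0,0.03]]

```text
time_s: 20.8
tool_pos: [0.5388, 0.1432, 0.012]
tool_rot: [-180.0, -0.4, -180.0]
force: [-8.3, 2.4, 4.0]
grip_width: 0.0398
grasp_force: 35.0
```

Emit:
play_rows:
  steps:
    - [[-0.002,0,0,0,0,0,0.03],[-0.002,0,0,0,0,0,0.03],[0,0,0,0,0,0,0.03]]

```text
time_s: 21.1
tool_pos: [0.5425, 0.1432, 0.0121]
tool_rot: [-180.0, -0.4, -179.9]
force: [-10.2, 1.7, 4.4]
grip_width: 0.0398
grasp_force: 35.0
```

Emit:
play_rows:
  steps:
    - [[-0.002,0,0,0,0,0,0.03],[-0.002,0,0,0,0,0,0.03],[0,0,0,0,0,0,0.03]]

```text
time_s: 21.4
tool_pos: [0.5461, 0.1433, 0.012]
tool_rot: [-180.0, -0.4, -179.9]
force: [-10.9, 2.0, 6.9]
grip_width: 0.0396
grasp_force: 35.0
```

Emit:
play_rows:
  steps:
    - [[-0.0015,0,0,0,0,0,0.03],[-0.0015,0,0,0,0,0,0.03],[0,0,0,0,0,0,0.03]]

```text
time_s: 21.7
tool_pos: [0.5488, 0.1433, 0.0121]
tool_rot: [-180.0, -0.5, -179.9]
force: [-11.7, 0.5, 6.2]
grip_width: 0.0397
grasp_force: 35.0
```

Emit:
play_rows:
  steps:
    - [[-0.0015,0,0,0,0,0,0.03],[-0.0015,0,0,0,0,0,0.03],[0,0,0,0,0,0,0.03]]

```text
time_s: 22.0
tool_pos: [0.5515, 0.1433, 0.012]
tool_rot: [-180.0, -0.5, -179.9]
force: [-12.7, 1.5, 6.9]
grip_width: 0.0393
grasp_force: 35.0
```

Emit:
play_rows:
  steps:
    - [[-0.001,0,0,0,0,0,0.03],[-0.001,0,0,0,0,0,0.03],[0,0,0,0,0,0,0.03]]

```text
time_s: 22.3
tool_pos: [0.5522, 0.1433, 0.0119]
tool_rot: [-180.0, -0.7, -179.9]
force: [-16.2, 1.5, 8.8]
grip_width: 0.0399
grasp_force: 35.0
```

```bash
python3 - <<'E'
from pk import *
q=read_camera("scene");hh=cv2.cvtColor(q["frame"],cv2.COLOR_RGB2HSV);m=((hh[...,0]<6)|(hh[...,0]>172))&(hh[...,1]>140)&(hh[...,2]>60)
b=(222,215,245,238);ys,xs=np.nonzero(m[b[1]:b[3],b[0]:b[2]]);print("lamp pad (up: 234.0 225.2 n60)",(xs.mean()+b[0]).round(2),(ys.mean()+b[1]).round(2),len(xs),get_obs()["force"])
E
```

```text
lamp pad (up: 234.0 225.2 n60) 233.98 225.28 60 [-14.92206764   0.47834796   8.66612974]
```

Emit:
play_rows:
  steps:
    - [[0.002,0,-0.001,0,0,0,0.03],[0.002,0,-0.001,0,0,0,0.03],[0.001,0,0,0,0,0,0.03],[0,0,0,0,0,0,0.03]]

```text
time_s: 22.75
tool_pos: [0.55, 0.1432, 0.0126]
tool_rot: [-180.0, -0.3, -179.9]
force: [-5.0, 2.5, -8.5]
grip_width: 0.0394
grasp_force: 35.0
```

Emit:
play_rows:
  steps:
    - [[0.002,0,0.001,0,0,0,0.03],[0.002,0,0,0,0,0,0.03],[0,0,0,0,0,0,0.03]]

```text
time_s: 23.05
tool_pos: [0.5497, 0.1432, 0.0133]
tool_rot: [180.0, 0.1, -180.0]
force: [1.2, 3.7, -10.4]
grip_width: 0.0395
grasp_force: 35.0
```

Latched: a backward tug does not move it. I'll ease down, open and retreat.

Emit:
play_rows:
  steps:
    - [[-0.001,-0.001,0.001,0,0,0,0.03],[0,0,0.0005,0,0,0,0.03],[0,0,0,0,0,0,0.05],[0,0,0,0,0,0,0.065],[0,0,0,0,0,0,0.065],[0,0,0,0,0,0,0.065],[0,0,-0.01,0,0,0,0.065],[0,0,-0.03,0,0,0,0.065],[0,0,-0.04,0,0,0,0.065],[0,0,-0.04,0,0,0,0.065],[0,0,-0.04,0,0,0,0.065],[0,0,0,0,0,0,0.065]]

```text
time_s: 24.25
tool_pos: [0.5539, 0.1426, 0.1792]
tool_rot: [179.7, 0.7, 180.0]
force: [0.1, 0.4, 1.5]
grip_width: 0.065
grasp_force: 0.0
```

```bash
python3 - <<'E'
from pk import *
o=get_obs();print(o["tool_pos"],o["force"],o["grip_width"])
q=read_camera("scene");hh=cv2.cvtColor(q["frame"],cv2.COLOR_RGB2HSV);m=((hh[...,0]<6)|(hh[...,0]>172))&(hh[...,1]>140)&(hh[...,2]>60)
for b in((222,215,245,238),(315,295,345,330)):
    ys,xs=np.nonzero(m[b[1]:b[3],b[0]:b[2]]);print("pad",(xs.mean()+b[0]).round(2),(ys.mean()+b[1]).round(2),len(xs))
s=silhouettes("scene","pack_center")
for t in s[:1]:
    print(t["p"],t["extent"])
mm=cv2.inRange(hh,(8,150,110),(21,255,255));mm[:185]=0;mm[245:]=0;mm[:,:220]=0;mm[:,300:]=0
n,_,st,ce=cv2.connectedComponentsWithStats(mm);i=1+np.argmax(st[1:,4]);print(st[i],ce[i],back(q,ce[i],.074).round(4))
E
```

```text
[0.55393184 0.14258829 0.1792073 ] [0.09068947 0.40054198 1.45224246] 0.06501013856638686
pad 234.12 225.34 58
pad 327.7 309.4 142
0.58 [243.0, 207.3, 271.7, 235.0]
[243 208  26  15 190] [255.9        214.93157895] [0.5459 0.1397 0.074 ]
```

```bash
python3 -c "
from cell import *
print(sign_off())"
```

```text
the job is handed in; nothing more can be done
None
```

The battery pack is latched in the work light's rail and let go: a backward tug did not move it, both catches are up, the gripper is clear, and the job was handed in at about 24 s with no verdict returned.

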